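# Hold a vial closed under the bench press

## Task

Slide the metal sled that carries the capped vial along its channel, under the press head, until it is fully home against the end stop. Then push the black press knob down 20 mm with the fingers, so that the dark ring on its stem is level with the top of the sleeve and the foot bears on the vial's cap, and finish while still holding it there: do not let go. Never push the knob near the bottom of its 30 mm travel, keep the vial upright, and leave everything else on the bench where it stands.

Things in the scene. Friction and masses are not known exactly. Their poses are not given: they have to be found in the camera images.
- press: fixed vial press; origin on the bench surface, x axis along its channel from the open end to the end stop, y left, z up. Place and heading vary. Base 130 mm wide, 10 mm high, from x = -200 to +110 mm. Channel floor at z = 10 mm, between two rails 8 mm wide: inner faces at y = +-27.5 mm, tops at z = 24 mm, from x = -200 to +85 mm
- press_head (a point): centre of the top of the press head's white crossbar, 130 mm above the bench, at x = 50 mm of the press. Bar 50 mm (x) x 126 mm (y) x 30 mm, underside 100 mm above the bench, on two posts 26 x 22 mm with inner faces at y = +-41 mm. A steel sleeve, 28 mm wide, rises from it to 150 mm
- press_stop (a point): middle of the upper edge of the end stop's face, where the sled's front end comes to rest; at x = 80 mm of the press, 32 mm above the bench
- sled: loose aluminium sled in the channel, about 0.3 kg, 50 mm wide, deck 16 mm thick from x = -85 to +92.5 mm; origin on its underside, x axis towards the stop. Well for the vial at x = +62.5 mm, 12 mm deep. Starts 60 to 90 mm short of home; home, its origin is at x = -12.5 mm of the press and the vial right under the foot. Slides easily, with 2.5 mm play to each rail
- sled_post (a point): centre of the top of the sled's grip post, upright and round, 20 mm in diameter, 45 mm tall above the deck, at x = -62.5 mm of the sled; its top is 61 mm above the sled's underside, 71 mm above the bench
- vial: loose capped vial standing in the sled's well: glass 24 mm in diameter, grey cap 21 mm in diameter, 62 mm tall in all; origin at the centre of its underside, z up. In the sled its top is 76 mm above the bench, 8 mm below the raised foot
- knob (a joint): downward travel of the press knob, m: 0 raised (rest), 0.030 bottomed. Springs back up when let go: about 4 N starts it, plus 0.15 N per mm; from 8 mm on, with the vial below, the foot's own spring adds 1 N and then 0.5 N per mm: about 13 N in all at 20 mm
- knob_top (a point): centre of the top of the black round knob, 44 mm in diameter, 20 mm thick, on top of the press head; at rest 200 mm above the bench, at x = 50 mm, y = 0 of the press; pushed straight down. At rest its underside is 30 mm above the sleeve; the thin dark ring on its steel stem is 10 mm below the underside, 20 mm above the sleeve
- foot: round rubber foot, 24 mm in diameter, under the press head, hung from the knob by an inner spring; origin at the centre of its underside, 84 mm above the bench at rest; goes down with the knob until it meets the cap
- spare_vial_a: loose spare vial (same make as the one in the sled) standing on the bench beside the press; leave it alone
- spare_vial_b: second loose spare vial standing on the bench on the other side of the press; leave it alone
- beaker: empty glass beaker, 68 mm wide, 85 mm tall; leave it alone
- tip_box: closed box 120 x 85 x 55 mm; leave it alone
- reagent_jar: jar, 70 mm wide, 110 mm tall; leave it alone
- spatula: lab spatula lying on the bench; leave it alone
- dish: shallow dish, 90 mm wide, 14 mm tall; leave it alone
Mind the look-alikes: they are no part of the job. Leave any orange look-alike of the sled alone.

How it is judged:
By the outcome, as a careful person would: the job done as asked, in the order asked, and still so for the second after the job is handed in, while the arm keeps its last pose, push and grip.
It also fails if it takes over 42 s, if anything falls off the work surface, if the arm or the gripper's body presses on something with over 40 N, if the wrist force passes 120 N, or if a joint passes its speed limit or range.

## Robot

A 6-joint arm with a two-finger parallel gripper is mounted at the origin on the work surface. World frame = base frame: x ahead of the robot, y to its left, z up, the work surface at z = 0. Lengths are in mm, angles in rad, forces in N, time in s.
With the tool pointing down it reaches from about 275 to 750 mm from the base axis. Payload 10.2 kg.
Tool frame: the origin (TCP) lies at the very end of the fingers, on their centre line; the grasp point (between the pads) lies 19 mm behind it (ctrl.tcp_to_grasp is the distance from the TCP to the grasp point, in mm); z points along the fingers, x is the direction in which the jaws open and shut, and the axes are right-handed (so a half turn about z gives the same grasp; the last joint's range is limited). The gripper opens to 85 mm and grips with 20 to 120 N. Pads are 22 mm wide; open, the fingers measure 114 mm over their backs; the gripper's body (76 mm by 85 mm) begins 54 mm behind the grasp point. The pads swing forward as they close: fully open they stand 13 mm farther back than shut.
Start: joints at [1.064, 0.313, 1.498, -0, 1.331, -0.223], TCP at [147.016, 504.001, 207.494] pointing down, gripper open.
Joint ranges: [-2.94, 2.94], [-0.97, 2.17], [0.19, 2.56], [-1.23, 4.37], [0.02, 3.11], [-2.88, 2.88]. Speed limits (rad/s): [2.39, 2.39, 3.01, 3.14, 3.14, 3.14].

## Interface

Orientations are given as a unit quaternion [w, x, y, z].
In Python, from rig import monitor, vision, order, ctrl gives the robot as it stands. The module is installed in compiled form; this text tells all that it offers.
- The arm moves only by the shell command python3 -m pendant 'ROWS' [FORCE]. ROWS is JSON, a list that holds one entry, the list of rows, each a list of 5 numbers: the closure, from -1 (fully open) to 1 (shut), then the shift along the world's x, y, z in m, then the turn about the world's z in degrees. In form: [[[fingers, dx, dy, dz, spin], ...]]. A call has 1 to 20 rows; each row is the pose to reach, as a shift and turn from the pose commanded when the call began; what a row does not reach only later rows make up. A row lasts 1/10 s, in which the tool goes at most 50 mm and 8.59 degrees, less where a joint would pass 70% of its speed; a pose out of reach is approached as far as the arm can. A call with a gripper value outside its range is refused whole. The fingers move at their own pace and stop on an object; FORCE is the grip in N (left out, the last holds). Time passes only in rows, so rows that repeat a pose let the fingers close. It gives the time, the measured TCP pose, the force and the opening at its end, in the units of the state.
- monitor.sense(): the state, without advancing time (a new reading comes with each control period).
- vision.capture(name): name is "side" or "top" or "wrist"; returns (picture, depth): 384x512x3 uint8, red, green, blue; 384x512 float32, mm along the optical axis (not along the pixel's ray), 0 where there is no reading.
- vision.camera_info(name): a dict with "fov_y" (degrees; the focal length in pixels is half the picture's height over the tangent of half this angle, whatever the lens; pixels are square), "cx", "cy" (the principal point, pixels), "R" (3x3) and "t" (3): a world point X has camera coordinates R X + t; the wrist camera has in their place "hand_eye" (4x4, takes a point from camera to tool coordinates, whose origin is the TCP and whose axes are the tool frame's). Camera axes: x right, y down, z forward; pixel columns grow to the right and rows downward; lengths in mm; the calibration is good to about 2 mm. A picture is of the moment at which its call begins: read the wrist's pose just before it. camera_info takes no time and is no camera call.
- order.finish_job(): hands the job in, once; it reports no verdict.
The state is a dict: "time_s": time; "joints": joint angles; "dq": joint speeds; "tau": joint torques, N m; "eef_pos": TCP position; "ee_rot": TCP orientation; "force": force on the tool from outside, world axes, zero at the start; "wrist_torque": the same for the moment, N m; "grip_width": opening from 0.0 (shut) to 1.0 (fully open).
Only numpy, scipy, OpenCV 4.12 (cv2) and the standard library are available. Lean on these libraries where they do the work, as an engineer would, in place of code of your own. Each camera call takes 0.05 s, during which the arm holds its last target.

## Working session

There is one attempt and no reset: what is moved stays moved. The work goes in short steps, Python scripts to look and compute and a shell command to move; the robot and the scene stay as the last step left them, time stands still between calls to the robot, and variables do not carry over. Pictures are saved under pics/ and viewed, and the job is handed in when it is done.

```bash
mkdir -p pics
cat > h.py <<'E'
import numpy as np, cv2
from rig import monitor, vision, order, ctrl
def cap(n,tag):
    p,d=vision.capture(n); cv2.imwrite(f'pics/{tag}.png',cv2.cvtColor(p,cv2.COLOR_RGB2BGR)); np.save(f'pics/{tag}.npy',d); return p,d
def K(n):
    i=vision.camera_info(n); return 192/np.tan(np.radians(i['fov_y'])/2),i
def ray(n,u,v):
    f,i=K(n); R=np.array(i['R']);t=np.array(i['t']).ravel()
    o=-R.T@t; d=R.T@np.array([(u-i['cx'])/f,(v-i['cy'])/f,1]); return o,d
def atz(n,u,v,z):
    o,d=ray(n,u,v); return o+d*(z-o[2])/d[2]
def atd(n,u,v,dep):
    o,d=ray(n,u,v); return o+d*dep
def proj(n,X):
    f,i=K(n); c=np.array(i['R'])@np.array(X,float)+np.array(i['t']).ravel()
    return c[0]/c[2]*f+i['cx'],c[1]/c[2]*f+i['cy']
E
python3 - <<'E'
from h import *
print(monitor.sense()); 
for n in('side','top'): cap(n,n+'0'); print(vision.camera_info(n))
print(vision.camera_info('wrist'),ctrl.tcp_to_grasp)
E
```

```text
{'time_s': 0.0, 'joints': array([ 1.06360389e+00,  3.13415252e-01,  1.49848314e+00,  5.31269895e-06,
        1.33097527e+00, -2.23412326e-01]), 'dq': array([-0.0015298 , -0.00128731,  0.00162758, -0.00137634, -0.00115952,
        0.0009314 ]), 'tau': array([ 1.84128214e-03, -4.12255740e+01, -2.59744942e+01, -9.23185053e-05,
        4.16907744e-03, -3.38397939e-06]), 'eef_pos': array([146.86065452, 503.72954058, 206.93553287]), 'ee_rot': array([ 2.58873464e-04,  7.99996015e-01,  6.00004971e-01, -5.85866204e-04]), 'force': array([-0.87908256,  0.06428757, -0.81781361]), 'wrist_torque': array([ 0.01825169, -0.03522791,  0.03079261]), 'grip_width': 0.9983577307648338}
{'fov_y': 49.48219851209212, 'cx': 256.57281169959373, 'cy': 187.33960987867067, 'R': array([[-0.9988399 , -0.04454332, -0.01829599],
       [-0.0057702 ,  0.48791885, -0.87286992],
       [ 0.04780748, -0.87175173, -0.48760984]]), 't': array([ 531.60673617,  124.01904285, 1294.05207072])}
{'fov_y': 53.40414891763134, 'cx': 254.08774128372423, 'cy': 190.15623865822013, 'R': array([[ 0.0180364 , -0.99978671, -0.01006128],
       [-0.99804595, -0.01740106, -0.06001245],
       [ 0.05982458,  0.01112403, -0.99814692]]), 't': array([ -27.58963118,  529.91175928, 1196.89010451])}
{'fov_y': 60.160621797319884, 'cx': 258.2584526173395, 'cy': 192.94853137127308, 'hand_eye': array([[ 9.99999941e-01,  2.64677380e-04,  2.19054250e-04,
        -7.52757243e-01],
       [-3.16425978e-04,  9.57898692e-01,  2.87106244e-01,
        -7.30086479e+01],
       [-1.33841251e-04, -2.87106297e-01,  9.57898719e-01,
        -1.67135510e+02],
       [ 0.00000000e+00,  0.00000000e+00,  0.00000000e+00,
         1.00000000e+00]])} 18.700000000000003
```

View pics/side0.png

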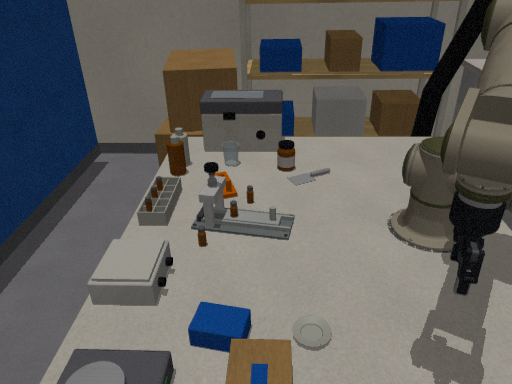

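View pics/top0.png

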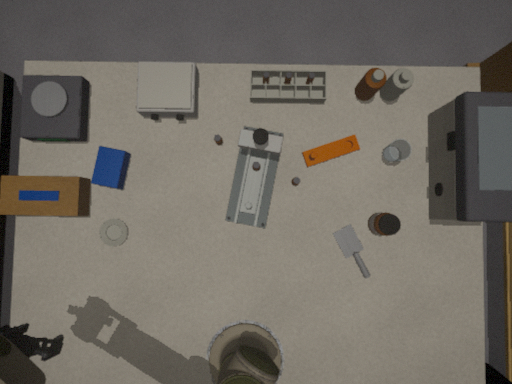

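Run:
```python
import cv2
a=cv2.imread('pics/top0.png')[110:240,200:320]; cv2.imwrite('pics/c1.png',cv2.resize(a,None,fx=4.6,fy=4.6,interpolation=cv2.INTER_CUBIC))
a=cv2.imread('pics/side0.png')[155:255,185:310]; cv2.imwrite('pics/c2.png',cv2.resize(a,None,fx=6,fy=6,interpolation=cv2.INTER_CUBIC))
```

```text
(no output)
```

View pics/c1.png

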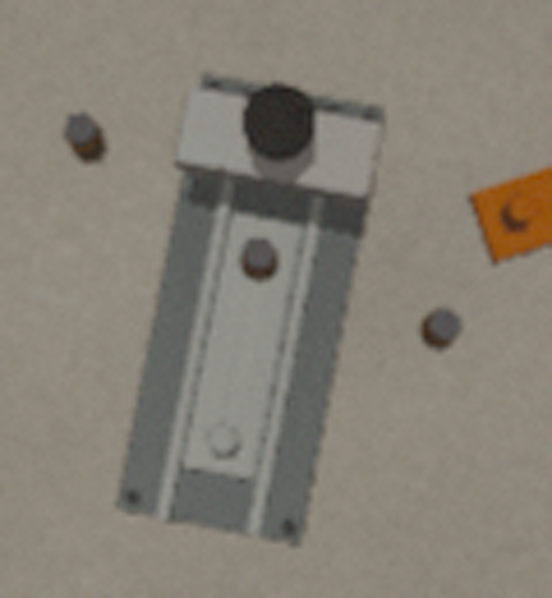

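View pics/c2.png

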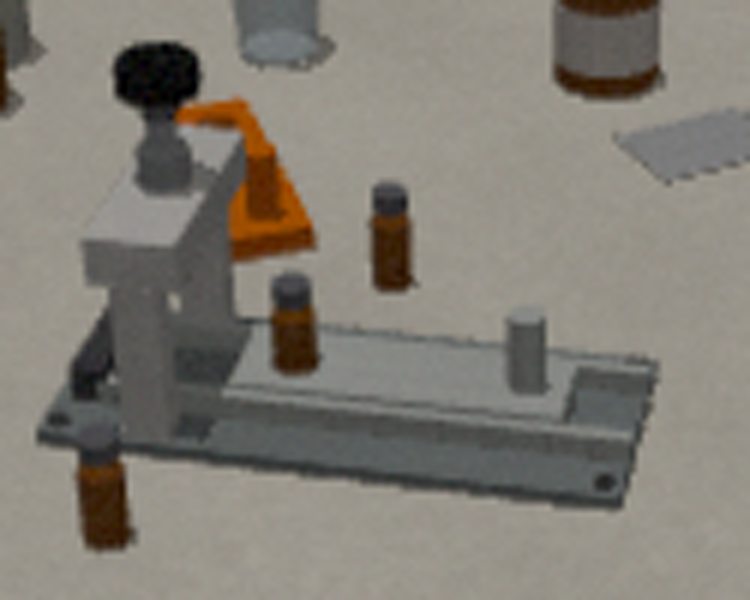

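Run:
```python
from h import *
T=lambda x,y,z:atz('top',200+(x+.5)/4.6-.5,110+(y+.5)/4.6-.5,z)
S=lambda x,y,z:atz('side',185+(x+.5)/6-.5,155+(y+.5)/6-.5,z)
k=T(279,122,200);p=T(224,440,71);v=T(260,251,76)
c=[T(118,508,10),T(300,545,10),T(384,108,10),T(204,75,10)]
print('knob',k,'post',p,'vial',v);print(np.array(c))
print('side knob',S(157,60,200),'post',S(526,315,71),'vial',S(292,280,76))
print('side corners',S(620,505,10),S(657,362,10),S(38,440,10))
d=np.load('pics/top0.npy')
for q in((260,136),(249,206),(256,165)):print(q,atd('top',*q,d[q[1],q[0]]))
m=(c[2]+c[3]-c[0]-c[1]);print('head',np.degrees(np.arctan2(m[1],m[0])))
m=v-p;print(np.degrees(np.arctan2(m[1],m[0])),np.linalg.norm(m[:2]));m=k-v;print(np.degrees(np.arctan2(m[1],m[0])),np.linalg.norm(m[:2]))
m=k-p;print(np.degrees(np.arctan2(m[1],m[0])),np.linalg.norm(m[:2]))
```

```text
knob [666.54590778 -34.35360826 200.        ] post [480.9330498   -2.13413922  71.        ] vial [605.69966567 -23.62622888  76.        ]
[[ 433.88339499   71.8058946    10.        ]
 [ 410.73634436  -54.35780112   10.        ]
 [ 716.2712743  -108.12881913   10.        ]
 [ 737.6544654    18.29706811   10.        ]]
side knob [667.87289885 -28.81244982 200.        ] post [482.57762555   2.85881509  71.        ] vial [604.93210744 -21.77564289  76.        ]
side corners [435.10736033  82.04768373  10.        ] [412.42960577 -48.16218239  10.        ] [735.27226582  31.29600458  10.        ]
(260, 136) [666.86801407 -33.63888658 200.12009665]
(249, 206) [478.69815327  -4.33092644  73.1144742 ]
(256, 165) [602.95853353 -23.288104    77.71239405]
head -9.985658973929866
-9.77375691016632 126.60417984757024
-9.998671415563724 61.784640870125614
-9.847520595490707 188.38850080393274
```

```bash
python3 -m pendant '[[[-1,0.04,-0.06,0,2],[-1,0.08,-0.12,0,4],[-1,0.11,-0.17,-0.01,6.3],[-1,0.14,-0.21,-0.02,6.3],[-1,0.17,-0.25,-0.03,6.3],[-1,0.2,-0.3,-0.04,6.3],[-1,0.23,-0.35,-0.05,6.3],[-1,0.26,-0.39,-0.06,6.3],[-1,0.29,-0.44,-0.07,6.3],[-1,0.31,-0.47,-0.07,6.3],[-1,0.334,-0.506,-0.07,6.3],[-1,0.334,-0.506,-0.07,6.3],[-1,0.334,-0.506,-0.07,6.3],[-1,0.334,-0.506,-0.07,6.3],[-1,0.334,-0.506,-0.07,6.3],[-1,0.334,-0.506,-0.07,6.3],[-1,0.334,-0.506,-0.07,6.3]]]' 20
python3 - <<'E'
from h import *
s=monitor.sense();print(s['eef_pos'],s['ee_rot'],s['time_s'],s['force']);cap('wrist','w1');cap('top','t1')
E
```

```text
time_s: 1.8
eef_pos: [480.6, -0.9, 137.8]
ee_rot: [0.0, 0.765, 0.644, 0.0]
force: [-0.2, -0.2, 0.6]
grip_width: 1.0
[480.59143475  -0.85915335 137.76352353] [8.51554355e-05 7.65253263e-01 6.43729313e-01 8.97571545e-05] 1.8 [-0.24857024 -0.24828448  0.63630089]
```

View pics/w1.png

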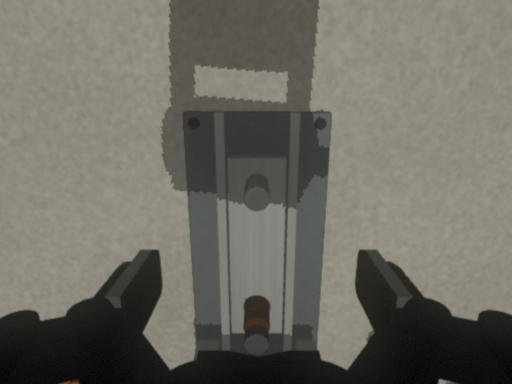

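```bash
cat >> h.py <<'E'
from scipy.spatial.transform import Rotation as Ro
def wz(u,v,z,s):
    f,i=K('wrist'); H=np.array(i['hand_eye']); q=s['ee_rot']; R=Ro.from_quat([q[1],q[2],q[3],q[0]]).as_matrix()
    o=R@H[:3,3]+s['eef_pos']; d=R@H[:3,:3]@np.array([(u-i['cx'])/f,(v-i['cy'])/f,1]); return o+d*(z-o[2])/d[2]
E
python3 - <<'E'
from h import *
s=monitor.sense()
print(wz(257,198,71,s),wz(257,343,76,s),wz(184,112,10,s),wz(330,112,10,s))
a=cv2.imread('pics/w1.png')[150:220,210:310]; cv2.imwrite('pics/c3.png',cv2.resize(a,None,fx=7,fy=7,interpolation=cv2.INTER_CUBIC))
E
```

```text
[481.42456046  -3.01209641  71.        ] [604.81475764 -24.61063853  76.        ] [412.7132215  -55.31424908  10.        ] [434.37717415  69.14143844  10.        ]
```

View pics/c3.png

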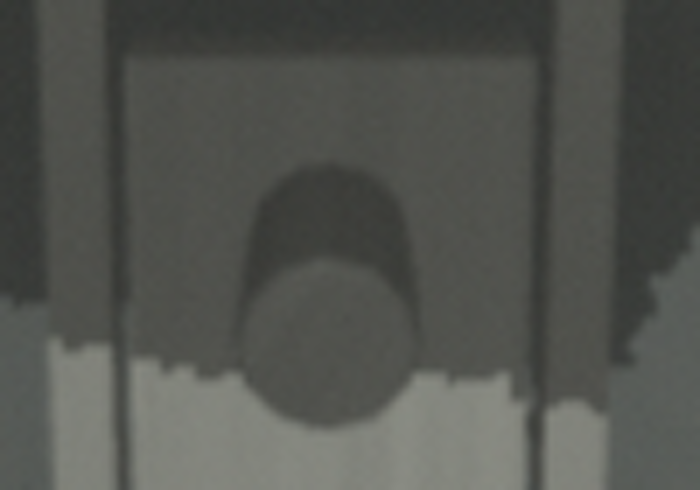

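```bash
python3 -m pendant '[[[-1,0,-0.001,-0.03,0],[-1,0,-0.001,-0.06,0],[-1,0,-0.001,-0.085,0],[-1,0,-0.001,-0.099,0],[-1,0,-0.001,-0.099,0],[-1,0,-0.001,-0.099,0],[0,0,-0.001,-0.099,0],[0.3,0,-0.001,-0.099,0],[1,0,-0.001,-0.099,0],[1,0,-0.001,-0.099,0],[1,0,-0.001,-0.099,0],[1,0,-0.001,-0.099,0],[1,0,-0.001,-0.099,0],[1,0,-0.001,-0.099,0],[1,0,-0.001,-0.099,0]]]' 20
python3 - <<'E'
from h import *
s=monitor.sense();print(s['eef_pos'],s['time_s'],s['force'],s['grip_width']);cap('wrist','w2');cap('side','s2')
a=cv2.imread('pics/s2.png')[120:270,170:360]; cv2.imwrite('pics/c4.png',cv2.resize(a,None,fx=4,fy=4,interpolation=cv2.INTER_CUBIC))
E
```

```text
time_s: 3.4
eef_pos: [481.1, -3.0, 38.7]
ee_rot: [0.0, 0.766, 0.643, 0.0]
force: [-0.8, 1.8, 4.2]
grip_width: 0.214
[481.14414818  -2.95010096  38.65857411] 3.4 [-0.78572793  1.75891653  4.24497967] 0.21403024813058077
```

View pics/c4.png

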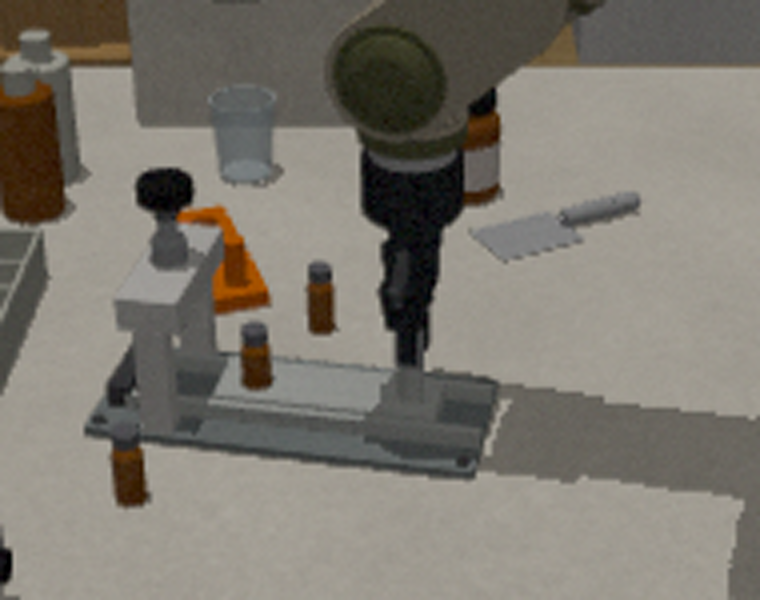

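```bash
python3 -m pendant '[[[1,0.002,-0.0003,0,0],[1,0.006,-0.001,0,0],[1,0.011,-0.0019,0,0],[1,0.016,-0.0028,0,0],[1,0.021,-0.0037,0,0],[1,0.026,-0.0045,0,0],[1,0.031,-0.0054,0,0],[1,0.036,-0.0063,0,0],[1,0.041,-0.0072,0,0],[1,0.045,-0.0079,0,0],[1,0.049,-0.0086,0,0],[1,0.052,-0.0091,0,0],[1,0.054,-0.0094,0,0],[1,0.055,-0.0096,0,0],[1,0.055,-0.0096,0,0],[1,0.055,-0.0096,0,0]]]' 20
python3 - <<'E'
from h import *
s=monitor.sense();print(s['eef_pos'],s['time_s'],s['force'],s['grip_width'])
E
```

```text
time_s: 5.1
eef_pos: [535.3, -12.6, 38.6]
ee_rot: [-0.001, 0.766, 0.643, -0.001]
force: [-5.6, 1.5, 7.6]
grip_width: 0.213
[535.3233739  -12.56329651  38.62169926] 5.1 [-5.5819655   1.46151432  7.60724211] 0.21307560594058716
```

```bash
python3 -m pendant '[[[1,0.002,-0.0003,0,0],[1,0.004,-0.0007,0,0],[1,0.005,-0.0009,0,0],[1,0.006,-0.001,0,0],[1,0.007,-0.0012,0,0],[1,0.007,-0.0012,0,0],[1,0.007,-0.0012,0,0]]]' 20;  python3 -m pendant '[[[1,0.001,-0.0002,0,0],[1,0.002,-0.0003,0,0],[1,0.002,-0.0003,0,0]]]'; python3 -m pendant '[[[1,0.001,-0.0002,0,0],[1,0.002,-0.0003,0,0],[1,0.002,-0.0003,0,0]]]'
```

```text
time_s: 5.8
eef_pos: [542.3, -13.8, 38.6]
ee_rot: [-0.001, 0.766, 0.643, -0.001]
force: [-5.1, 1.2, 7.7]
grip_width: 0.217
time_s: 6.1
eef_pos: [544.3, -14.1, 38.6]
ee_rot: [-0.001, 0.766, 0.643, -0.001]
force: [-4.6, 0.6, 7.9]
grip_width: 0.221
time_s: 6.4
eef_pos: [545.0, -14.2, 38.6]
ee_rot: [-0.002, 0.766, 0.643, -0.002]
force: [-12.2, 0.5, 13.4]
grip_width: 0.218
```

```bash
python3 -m pendant '[[[1,0.001,-0.0002,0,0],[1,0.002,-0.0003,0,0],[1,0.002,-0.0003,0,0]]]'
python3 - <<'E'
from h import *
cap('side','s3');cap('wrist','w3')
a=cv2.imread('pics/s3.png')[150:250,170:320]; cv2.imwrite('pics/c5.png',cv2.resize(a,None,fx=5,fy=5,interpolation=cv2.INTER_CUBIC))
E
```

```text
time_s: 6.7
eef_pos: [546.2, -14.3, 38.2]
ee_rot: [-0.003, 0.766, 0.643, -0.003]
force: [-15.5, 1.2, 13.8]
grip_width: 0.217
```

View pics/c5.png

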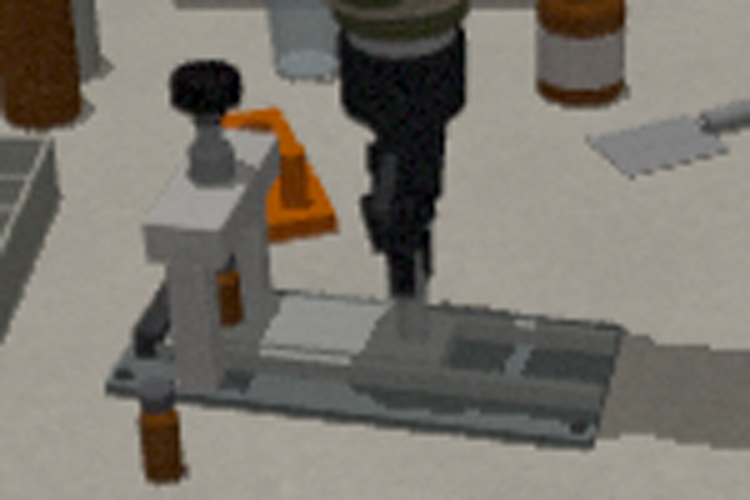

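View pics/w3.png

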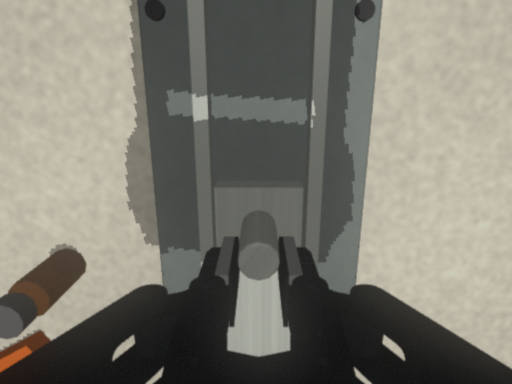

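Run:
```python
from h import *
s=monitor.sense()
u=np.array([np.cos(np.radians(-9.9)),np.sin(np.radians(-9.9)),0])
a=wz(258,187,26,s); h=(wz(155,10,10,s)+wz(365,10,10,s))/2; print(a@u,h@u,(a-h)@u, wz(258,255,71,s))
s1=dict(eef_pos=np.array([480.6,-.86,137.76]),ee_rot=np.array([0,.76525,.64373,0]))
h1=(wz(194,123,10,s1)+wz(320.5,123,10,s1))/2; e=(wz(184,112,10,s1)+wz(330,112,10,s1))/2
r=wz(257,158,26,s1); print(h1@u,e@u,(h1-e)@u,(r-e)@u, s['force'])
```

```text
517.6191666848852 424.72602408895534 92.89314259592977 [542.53791124 -14.55278993  71.        ]
425.1027125244737 415.75633890497016 9.346373619503554 37.271128436429834 [-14.91488362   1.70073934  13.04656693]
```

```bash
python3 -m pendant '[[[0.2,0,0,0,0],[-0.2,0,0,0,0],[-0.4,0,0,0,0],[-0.4,0,0,0,0],[-0.4,0,0,0.02,0],[-0.4,0,0,0.05,0],[-0.4,0,0,0.09,0],[1,0,0,0.13,0],[1,0,0,0.165,0],[1,0,0,0.19,0],[1,0,0,0.2,0],[1,0,0,0.2,0],[1,0,0,0.2,0],[1,0,0,0.2,0]]]'
python3 - <<'E'
from h import *
s=monitor.sense();print(s);cap('wrist','w4');cap('top','t4');cap('side','s4')
a=cv2.imread('pics/t4.png')[110:240,200:320]; cv2.imwrite('pics/c6.png',cv2.resize(a,None,fx=4.6,fy=4.6,interpolation=cv2.INTER_CUBIC))
E
```

```text
time_s: 8.2
eef_pos: [548.5, -14.6, 236.9]
ee_rot: [-0.001, 0.766, 0.643, -0.001]
force: [-0.1, 0.3, 0.1]
grip_width: 0.003
{'time_s': 8.2, 'joints': array([-2.40190374e-01,  3.48353243e-01,  1.37223023e+00, -2.29631366e-05,
        1.42378415e+00, -1.63709561e+00]), 'dq': array([ 0.00022576, -0.00220134, -0.00602321, -0.00154927,  0.00479335,
       -0.00034587]), 'tau': array([ 2.78330280e-02, -4.39894652e+01, -2.68830049e+01, -2.82719657e-04,
       -9.17265129e-05,  1.39029208e-05]), 'eef_pos': array([548.54331805, -14.61759163, 236.85772282]), 'ee_rot': array([-0.00111266,  0.76583629,  0.64303409, -0.000829  ]), 'force': array([-0.1470154 ,  0.25496261,  0.11080743]), 'wrist_torque': array([-0.0320291 ,  0.01805275,  0.03236456]), 'grip_width': 0.003031862384520848}
```

View pics/w4.png

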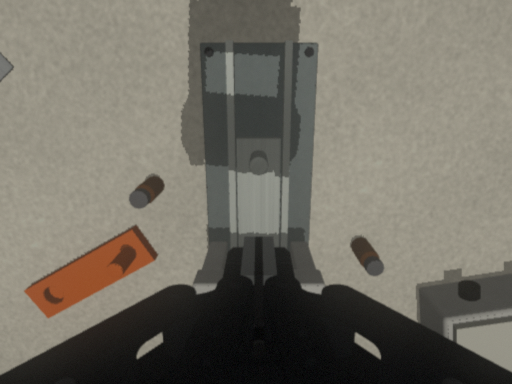

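View pics/s4.png

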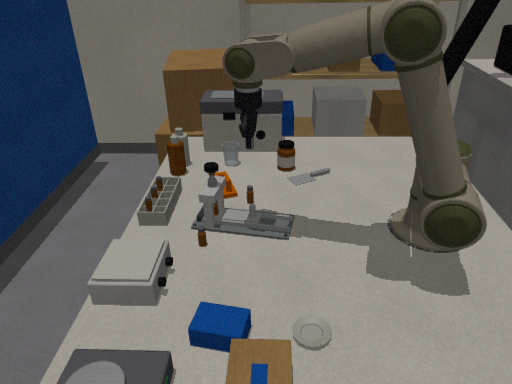

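```bash
python3 - <<'E'
from h import *
s=monitor.sense()
a=cv2.imread('pics/w4.png')[30:180,190:330]; cv2.imwrite('pics/c7.png',cv2.resize(a,None,fx=4,fy=4,interpolation=cv2.INTER_CUBIC))
u=np.array([np.cos(np.radians(-9.9)),np.sin(np.radians(-9.9)),0])
e=wz(258,43,10,s);
for v in(136,137,138,139,140):print(v,(wz(258,v,26,s)-e)@u)
E
python3 -m pendant '[[[1,0.03,-0.005,0,0],[1,0.07,-0.012,0,0],[1,0.1,-0.017,0,0],[1,0.1185,-0.02,0,0],[1,0.1185,-0.02,-0.01,0],[1,0.1185,-0.02,-0.02,0],[1,0.1185,-0.02,-0.03,0],[1,0.1185,-0.02,-0.03,0],[1,0.1185,-0.02,-0.03,0],[1,0.1185,-0.02,-0.03,0]]]'
python3 - <<'E'
from h import *
cap('top','t5');cap('side','s5')
a=cv2.imread('pics/s5.png')[125:235,175:300]; cv2.imwrite('pics/c8.png',cv2.resize(a,None,fx=5,fy=5,interpolation=cv2.INTER_CUBIC))
E
```

```text
136 99.19037914385171
137 100.31750165420131
138 101.44655574578685
139 102.57754638817337
140 103.71047856798816
time_s: 9.35
eef_pos: [667.5, -34.7, 209.3]
ee_rot: [0.0, 0.766, 0.643, 0.0]
force: [-0.4, -0.5, -0.6]
grip_width: -0.002
```

View pics/c7.png

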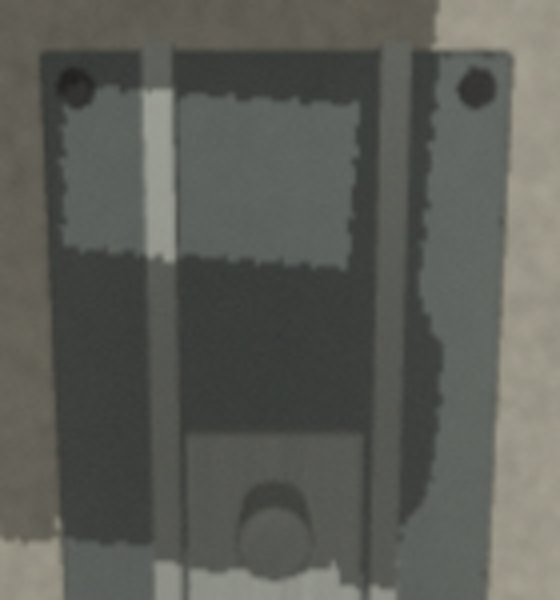

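View pics/c8.png

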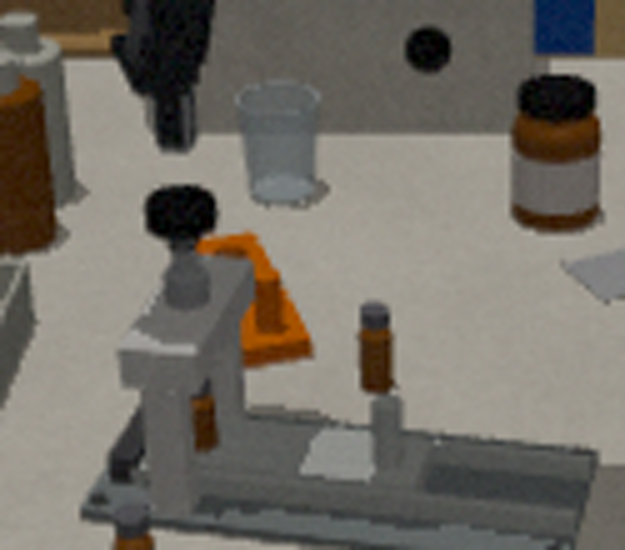

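Run:
```python
from h import *
s=dict(eef_pos=np.array([548.54,-14.62,236.86]),ee_rot=np.array([-.00111,.765836,.643034,-.000829]))
c=lambda x,y:(190+(x+.5)/4-.5,30+(y+.5)/4-.5)
u=np.array([np.cos(np.radians(-9.9)),np.sin(np.radians(-9.9)),0])
W=lambda x,y,z:wz(*c(x,y),z,s)
print(np.linalg.norm(W(40,52,10)-W(512,52,10)), np.linalg.norm(W(187,433,26)-W(363,433,26)))
e=W(275,52,10);print((W(275,433,26)-e)@u,(W(275,543,71)-e)@u,(W(75,88,10)-e)@u)
s1=dict(eef_pos=np.array([480.6,-.86,137.76]),ee_rot=np.array([0,.76525,.64373,0]))
e=wz(257,112,10,s1);print((wz(257,198.4,71,s1)-e)@u,np.linalg.norm(wz(184,112,10,s1)-wz(330,112,10,s1)))
```

```text
129.01321482421804 49.90441064490816
101.53285919168883 123.90547434718415 9.070061579031428
59.060320334263544 126.34762368272892
```

```bash
python3 -m pendant '[[[1,0,0,-0.003,0],[1,0,0,-0.006,0],[1,0,0,-0.0065,0],[1,0,0,-0.0065,0]]]';python3 -m pendant '[[[1,0,0,-0.001,0],[1,0,0,-0.002,0],[1,0,0,-0.002,0]]]';python3 -m pendant '[[[1,0,0,-0.001,0],[1,0,0,-0.002,0],[1,0,0,-0.002,0]]]';python3 -m pendant '[[[1,0,0,-0.001,0],[1,0,0,-0.002,0],[1,0,0,-0.002,0]]]'
```

```text
time_s: 9.85
eef_pos: [667.4, -34.7, 201.8]
ee_rot: [-0.0, 0.766, 0.643, -0.0]
force: [-0.6, 0.4, -0.2]
grip_width: -0.0
time_s: 10.15
eef_pos: [667.5, -34.7, 199.8]
ee_rot: [-0.0, 0.766, 0.643, -0.0]
force: [-0.3, 0.1, -0.1]
grip_width: 0.002
time_s: 10.45
eef_pos: [667.5, -34.7, 197.8]
ee_rot: [-0.0, 0.766, 0.643, -0.0]
force: [-0.2, 0.2, 0.2]
grip_width: 0.0
time_s: 10.75
eef_pos: [667.4, -34.7, 195.8]
ee_rot: [-0.0, 0.766, 0.643, -0.0]
force: [-0.3, 0.8, 0.6]
grip_width: 0.003
```

Run:
```python
from h import *
cap('side','s6');cap('top','t6')
a=cv2.imread('pics/s6.png')[135:205,185:245]; a=cv2.resize(a,None,fx=8,fy=8,interpolation=cv2.INTER_CUBIC)
cv2.imwrite('pics/c9.png',np.clip(a*1.6,0,255))
```

```text
[ WARN:0@1.906] global loadsave.cpp:1063 imwrite_ Unsupported depth image for selected encoder is fallbacked to CV_8U.
```

View pics/c9.png

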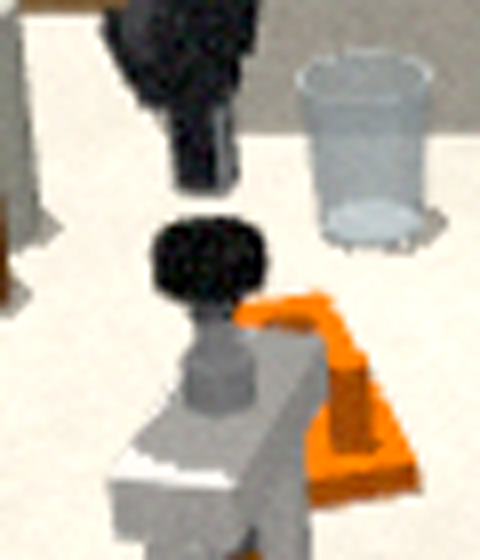

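Run:
```python
from h import *
s=monitor.sense();print(s['eef_pos'])
print('tip proj',proj('side',s['eef_pos']),'seen 210.6,158.8')
print(proj('side',[667,-34.5,200]),'knob seen', 185+157.5/6-.5,155+60.5/6-.5)
d=np.load('pics/s6.npy')
print(d[140:185:2,205:218:2].astype(int))
for q in((210,152),(210,156),(210,165),(210,168)):print(q,atd('side',*q,d[q[1],q[0]]))
d=np.load('pics/t6.npy')
a=cv2.imread('pics/t6.png')[100:220,200:320]; cv2.imwrite('pics/c10.png',cv2.resize(a,None,fx=4.6,fy=4.6,interpolation=cv2.INTER_CUBIC))
```

```text
[667.51473893 -34.71343585 195.97529354]
tip proj (np.float64(211.23713501110944), np.float64(164.92147510428018)) seen 210.6,158.8
(np.float64(211.30154076243173), np.float64(163.7551574986204)) knob seen 210.75 164.58333333333334
[[1153 1164 1199 1201 1200 1239 1797]
 [1162 1167 1181 1202 1223 1806 1806]
 [1173 1173 1189 1206 1225 1805 1810]
 [1197 1194 1186 1210 1218 1819 1823]
 [1198 1197 1194 1221 1222 1817 1819]
 [1822 1222 1222 1225 1234 1825 1832]
 [1822 1224 1222 1224 1233 1822 1813]
 [1807 1223 1221 1226 1233 1798 1810]
 [1781 1230 1235 1226 1236 1791 1781]
 [1774 1232 1231 1236 1237 1769 1765]
 [1749 1753 1752 1750 1753 1743 1748]
 [1735 1732 1269 1271 1270 1728 1736]
 [1258 1256 1260 1262 1258 1256 1261]
 [1254 1246 1245 1248 1245 1245 1251]
 [1248 1243 1236 1243 1240 1250 1257]
 [1249 1244 1241 1243 1242 1253 1256]
 [1659 1253 1247 1243 1251 1255 1657]
 [1644 1643 1263 1262 1272 1602 1601]
 [1621 1628 1273 1269 1269 1337 1346]
 [1610 1609 1274 1267 1277 1289 1330]
 [1595 1596 1276 1278 1274 1278 1316]
 [1586 1312 1272 1274 1266 1281 1306]
 [1294 1298 1274 1275 1274 1281 1293]]
(210, 152) [665.20188183 -17.9807531  246.32121628]
(210, 156) [665.45398226 -14.06620979 235.2461003 ]
(210, 165) [670.40135779 -29.67516127 198.17317292]
(210, 168) [668.17800227 -13.17472586 196.3331928 ]
```

View pics/c10.png

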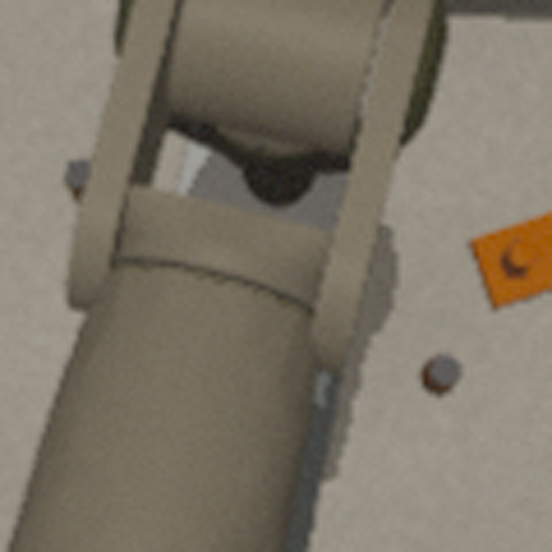

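Run:
```python
from h import *
print(proj('side',[481,-3,38.7]),proj('side',[481,-3,71]),proj('side',[482,7,71]))
f,i=K('wrist');H=np.array(i['hand_eye'])
def cl(tag,u,v):
    d=np.load(f'pics/{tag}.npy')[v,u]; return (H@np.array([(u-i['cx'])/f*d,(v-i['cy'])/f*d,d,1]))[:3].round(1)
for v in range(225,330,8): print(v,cl('w4',258,v),cl('w4',248,v))
print('w3')
for u,v in((225,245),(228,250),(232,245),(290,245),(258,262),(285,250)): print(u,v,cl('w3',u,v))
a=cv2.imread('pics/w4.png')[220:384,180:340]; cv2.imwrite('pics/c11.png',np.clip(1.5*cv2.resize(a,None,fx=4,fy=3.6,interpolation=cv2.INTER_CUBIC),0,255).astype('uint8'))
```

```text
(np.float64(272.7771503368821), np.float64(214.88577165865854)) (np.float64(272.7841471422221), np.float64(206.08211687807082)) (np.float64(272.42280329735786), np.float64(207.80027010627163))
225 [ -1.   81.4 211.3] [-13.2  80.5 209.1]
233 [ -1.   91.9 211. ] [-13.3  92.  211.3]
241 [ -0.8 -11.4 -34.5] [ -5.2 -11.1 -33.7]
249 [ -0.8 -10.6 -40.7] [ -5.  -10.9 -41.3]
257 [ -0.8 -11.1 -48.6] [ -4.8 -11.1 -48.7]
265 [ -0.8 -10.7 -54.3] [ -4.6 -11.4 -55.7]
273 [ -0.8 -11.  -60.7] [ -4.4 -11.1 -60.8]
281 [ -0.8  -7.7 -60.7] [ -4.2 -12.  -67.8]
289 [ -0.8  -5.2 -62. ] [ -4.1 -11.7 -72.1]
297 [ -0.8  -2.3 -62.6] [ -3.9 -12.3 -77.4]
305 [ -0.8   1.4 -62.2] [ -3.8 -11.7 -80.6]
313 [ -0.8   4.2 -63.1] [ -3.8 -10.4 -82.7]
321 [ -0.8   8.7 -61.7] [ -4.2  -0.  -73. ]
329 [ -0.9 100.3  46.9] [ -4.2   4.  -72. ]
w3
225 245 [-14.9 -11.3 -38.2]
228 250 [-13.2 -11.5 -43.3]
232 245 [-11.9 -11.2 -38. ]
290 245 [ 12.9 -10.7 -36.9]
258 262 [ -0.8  -0.8 -33.7]
285 250 [ 10.3 -11.6 -43.5]
```

View pics/c11.png

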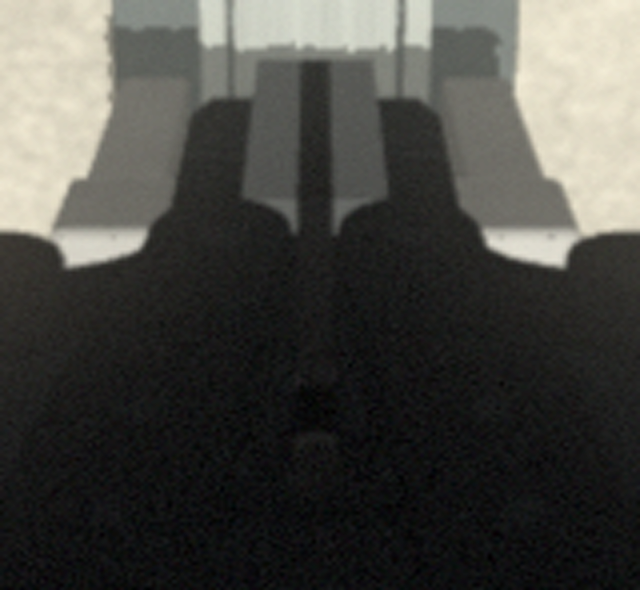

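The fingertips show about 30 mm above the reported TCP in both the side and wrist views, and there is no contact force yet. I'll go down in small steps and find the contact by force.

```bash
python3 -m pendant '[[[1,0,0,-0.004,0],[1,0,0,-0.008,0],[1,0,0,-0.012,0],[1,0,0,-0.014,0],[1,0,0,-0.014,0]]]';python3 -m pendant '[[[1,0,0,-0.002,0],[1,0,0,-0.004,0],[1,0,0,-0.004,0]]]';python3 -m pendant '[[[1,0,0,-0.001,0],[1,0,0,-0.002,0],[1,0,0,-0.002,0]]]';python3 -m pendant '[[[1,0,0,-0.001,0],[1,0,0,-0.002,0],[1,0,0,-0.002,0]]]';python3 -m pendant '[[[1,0,0,-0.001,0],[1,0,0,-0.002,0],[1,0,0,-0.002,0]]]'
```

```text
time_s: 11.35
eef_pos: [667.4, -34.7, 181.5]
ee_rot: [-0.0, 0.766, 0.643, -0.0]
force: [-0.1, 0.3, 0.5]
grip_width: 0.003
time_s: 11.65
eef_pos: [667.4, -34.7, 177.7]
ee_rot: [-0.0, 0.766, 0.643, -0.0]
force: [0.7, 0.6, 0.0]
grip_width: 0.003
time_s: 11.95
eef_pos: [667.6, -34.7, 176.3]
ee_rot: [0.0, 0.766, 0.643, 0.0]
force: [0.1, 0.1, 0.4]
grip_width: -0.005
time_s: 12.25
eef_pos: [667.6, -34.7, 174.1]
ee_rot: [0.0, 0.766, 0.643, 0.0]
force: [-0.6, -0.3, 3.1]
grip_width: -0.001
time_s: 12.55
eef_pos: [667.6, -34.7, 171.9]
ee_rot: [0.0, 0.766, 0.643, 0.0]
force: [0.4, -0.6, 3.3]
grip_width: 0.003
```

```bash
for k in 1; do python3 -m pendant '[[[1,0,0,-0.001,0],[1,0,0,-0.002,0],[1,0,0,-0.002,0]]]';python3 -m pendant '[[[1,0,0,-0.001,0],[1,0,0,-0.002,0],[1,0,0,-0.002,0]]]';python3 -m pendant '[[[1,0,0,-0.001,0],[1,0,0,-0.002,0],[1,0,0,-0.002,0]]]';python3 -m pendant '[[[1,0,0,-0.001,0],[1,0,0,-0.002,0],[1,0,0,-0.002,0]]]';python3 -m pendant '[[[1,0,0,-0.001,0],[1,0,0,-0.002,0],[1,0,0,-0.002,0]]]'; done | grep -E "eef_pos|force"
python3 - <<'E'
from h import *
cap('side','s7')
a=cv2.imread('pics/s7.png')[135:205,185:245]; a=cv2.resize(a,None,fx=8,fy=8,interpolation=cv2.INTER_CUBIC)
cv2.imwrite('pics/c12.png',np.clip(a*1.6,0,255).astype('uint8'))
E
```

```text
eef_pos: [667.6, -34.7, 169.9]
force: [0.1, 0.0, 4.4]
eef_pos: [667.6, -34.7, 168.1]
force: [-0.9, -0.0, 6.3]
eef_pos: [667.6, -34.7, 166.3]
force: [-1.4, 0.5, 6.9]
eef_pos: [667.6, -34.7, 164.6]
force: [-1.3, 0.1, 7.8]
eef_pos: [667.7, -34.7, 162.8]
force: [-0.7, 0.1, 9.4]
```

View pics/c12.png

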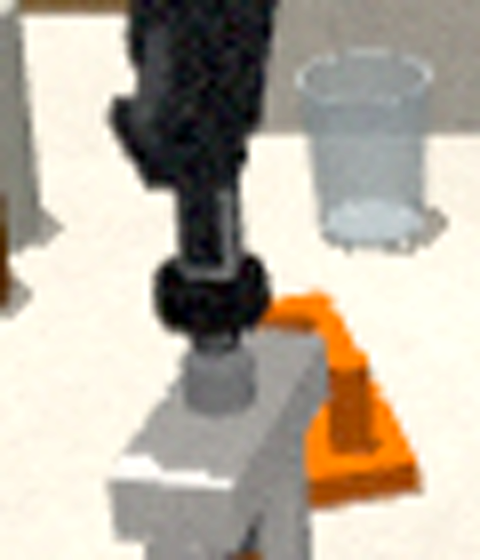

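```bash
python3 -m pendant '[[[1,0,0,-0.002,0],[1,0,0,-0.004,0],[1,0,0,-0.0055,0],[1,0,0,-0.0055,0],[1,0,0,-0.0055,0]]]'
cat > kn.py <<'E'
from h import *
import sys
tag=sys.argv[1]; cap('side',tag); print(monitor.sense()['eef_pos'],monitor.sense()['force'])
g=lambda t:cv2.imread(f'pics/{t}.png')
A=g('s6');B=g(tag)
a=A[135:205,185:245]; b=B[135:205,185:245]
cv2.imwrite('pics/k_'+tag+'.png',np.hstack([cv2.resize(np.clip(x*1.6,0,255).astype('uint8'),None,fx=6,fy=6,interpolation=cv2.INTER_CUBIC) for x in(a,b)]))
# lower half of the knob at rest as template (rows below the finger tip)
best=[]
for (y0,y1,x0,x1) in ((168,177,203,220),(169,176,202,221)):
    up=8
    T=cv2.resize(A[y0:y1,x0:x1],None,fx=up,fy=up,interpolation=cv2.INTER_CUBIC)
    S=cv2.resize(B[y0-3:y1+14,x0-2:x1+2],None,fx=up,fy=up,interpolation=cv2.INTER_CUBIC)
    r=cv2.matchTemplate(S,T,cv2.TM_CCOEFF_NORMED); _,m,_,l=cv2.minMaxLoc(r); best.append((l[1]/up-3,l[0]/up-2,m))
print(best)
v0=proj('side',[667,-34.5,190])[1]
for d in(10,12,15,18,20,22): print(d,round(proj('side',[667,-34.5,190-d])[1]-v0,2),end='; ')
for y in range(166,186):print(y,A[y,204:219:2].mean(1).astype(int),B[y,204:219:2].mean(1).astype(int))
E
python3 kn.py s8
```

```text
time_s: 14.6
eef_pos: [667.7, -34.7, 158.0]
ee_rot: [0.001, 0.766, 0.643, 0.0]
force: [-3.6, -0.6, 12.5]
grip_width: -0.002
[667.68165658 -34.74565085 158.03730409] [-3.51863133 -0.43347777 12.55391285]
[(5.5, 0.375, 0.8550904393196106), (5.625, 0.5, 0.8385388851165771)]
10 2.95; 12 3.53; 15 4.41; 18 5.29; 20 5.87; 22 6.45; 166 [ 39  12  12  14   7  18  20 117] [155 155  26  20  23  53 153 158]
167 [41 13  6  6  9 16  9 84] [154 148  23   9  20  53 145 156]
168 [47 10 20 17  8  1  2 93] [154  88  19  11  16  61  46 155]
169 [ 45   8   1   4   2   3  10 119] [149  24  33  35  23  64   9 143]
170 [ 63   2   4  14   1   0   2 128] [121  13  63  64  54  35   6  83]
171 [110  22  15   9  10  16  65 147] [67  4 16 22 35 14  0 49]
172 [156  88  35  15  10  12 132 118] [67  3 21  8  2  5 16 24]
173 [156 158  95  39  40  46  83  83] [73  7 12  8  7 15 11 22]
174 [156 154 107  39  47  62  83  76] [97 10  0  4 12  1 13 27]
175 [156 156 154  56  65  78  95  59] [108   1   2  14  10   5   9  24]
176 [158 153 155  71  74  81 114  90] [154   2   1  12  11   8  24  70]
177 [156 155 151  70  72  83 101  99] [155  77  23  10  11  16  65 101]
178 [154 156 119  68  72  73  94  99] [154 156  56  26  32  26  98 102]
179 [155 155  84  71  75  75  85 101] [155 155  85  54  55  41  85 101]
180 [152 156  81  79  77  79  74  98] [154 157  81  55  47  78  71 101]
181 [152 155  75  77  76  73  72 100] [153 153  76  76  76  76  73 100]
182 [154 149  66  69  75  67  73 101] [153 144  67  69  75  73  72  98]
183 [155 150  66  71  74  71  64  98] [155 106  69  70  73  70  64 100]
184 [152 105  66  68  74  70  67 102] [151 105  71  66  74  72  69 101]
185 [144 106  74  70  73  70  79 100] [137 101  74  70  71  70  78 103]
```

```bash
ls pics/k_s8.png
```

```text
pics/k_s8.png
```

View pics/k_s8.png

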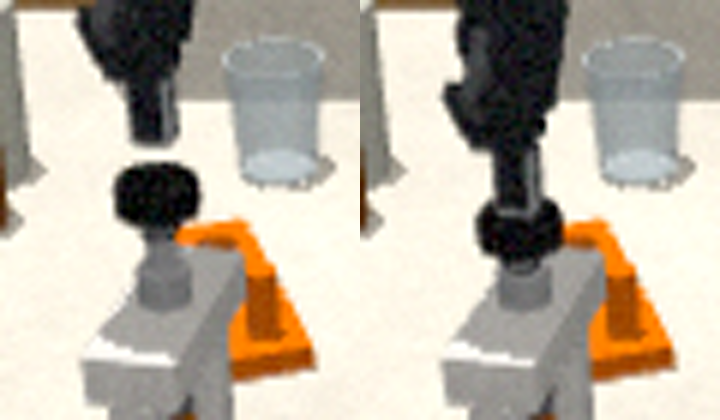

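```bash
python3 -m pendant '[[[1,0,0,-0.001,0],[1,0,0,-0.0018,0],[1,0,0,-0.0018,0],[1,0,0,-0.0018,0]]]'; python3 kn.py s9
python3 - <<'E'
from h import *
for k in range(4): cap('side',f'm{k}')
A=cv2.imread('pics/s0.png') if 0 else None
r=np.mean([cv2.imread(f'pics/{t}.png').astype(float) for t in('s5','s6')],0); b=np.mean([cv2.imread(f'pics/m{k}.png').astype(float) for k in range(4)],0)
for x0,x1 in((205,208),(207,219),(216,218)):
  def edge(I):
    p=I[166:184,x0:x1].mean((1,2)); return p.astype(int)
  print(edge(r),edge(b))
im=np.hstack([cv2.resize(np.clip(x[150:195,190:232]*1.6,0,255).astype('uint8'),None,fx=9,fy=9,interpolation=cv2.INTER_CUBIC) for x in(r,b)]);cv2.imwrite('pics/k9.png',im)
print(monitor.sense()['eef_pos'],monitor.sense()['force'],monitor.sense()['time_s'])
E
```

```text
time_s: 15.05
eef_pos: [667.7, -34.7, 156.4]
ee_rot: [0.001, 0.766, 0.643, 0.0]
force: [-3.5, -0.6, 13.6]
grip_width: 0.001
[667.70137866 -34.73759898 156.4653249 ] [-4.17110617  1.2560832  13.43489933]
[(5.875, 0.375, 0.8593429327011108), (6.125, 0.375, 0.8492026925086975)]
10 2.95; 12 3.53; 15 4.41; 18 5.29; 20 5.87; 22 6.45; 166 [ 39  12  12  14   7  18  20 117] [154 154  29  15  23  55 152 156]
167 [41 13  6  6  9 16  9 84] [156 154  27  18   8  52 151 158]
168 [47 10 20 17  8  1  2 93] [155 145  27  19  22  57 115 156]
169 [ 45   8   1   4   2   3  10 119] [151  34  28  15  20  64   7 145]
170 [ 63   2   4  14   1   0   2 128] [120  12  52  43  42  55   9  82]
171 [110  22  15   9  10  16  65 147] [92  6 25 46 47 35  2 38]
172 [156  88  35  15  10  12 132 118] [65  7 15  0 11  7 15 28]
173 [156 158  95  39  40  46  83  83] [71  8 11  7 16  5  3 25]
174 [156 154 107  39  47  62  83  76] [95 16  8  7 13 12 16  0]
175 [156 156 154  56  65  78  95  59] [96  5 11 11  5  4  4 34]
176 [158 153 155  71  74  81 114  90] [107   6   8  12   3   1   8  72]
177 [156 155 151  70  72  83 101  
[... 405 characters left out ...]
5 150  66  71  74  71  64  98] [154 106  72  67  70  74  65  98]
184 [152 105  66  68  74  70  67 102] [152 100  69  70  74  70  65  97]
185 [144 106  74  70  73  70  79 100] [136 100  75  73  71  70  78 100]
[ 13   3   6   5   5  26  92 149 154 155 154 155 154 148 140 145 140 131] [133 132 123  62  26  13  11   8  13  13  22  55 110 148 142 145 132 114]
[19 15 15 17 17 33 55 68 71 87 98 97 90 85 84 82 79 77] [74 72 61 44 41 34 10 10  9  9 14 25 47 72 73 82 78 76]
[  9   9   3   9  21  78 125  82  82  89 107 100  98  92  85  83  86  82] [155 152 131  42   9  11   8   6   9   7  16  53  98  91  86  85  84  82]
[667.68898489 -34.70100711 156.45942108] [-3.47347998  0.22795112 13.39379883] 15.3
```

View pics/k9.png

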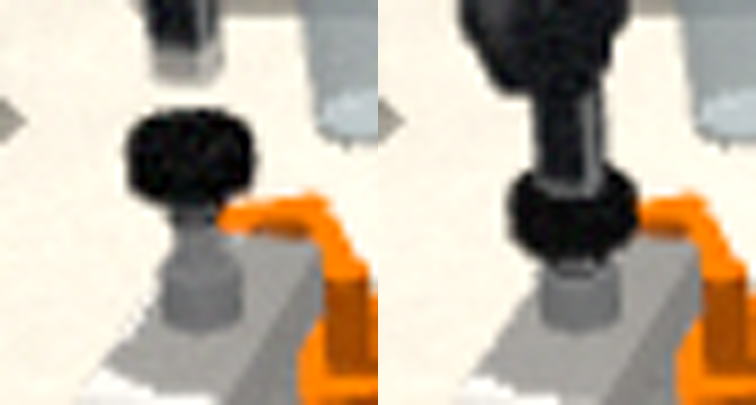

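Run:
```python
from h import *
a=cv2.imread('pics/m3.png')[150:250,180:310];o=cv2.imread('pics/s5.png')[150:250,180:310]
cv2.imwrite('pics/c13.png',cv2.resize(np.vstack([o[30:],a[30:]]),None,fx=4.2,fy=4.2,interpolation=cv2.INTER_CUBIC))
```

```text
(no output)
```

View pics/c13.png

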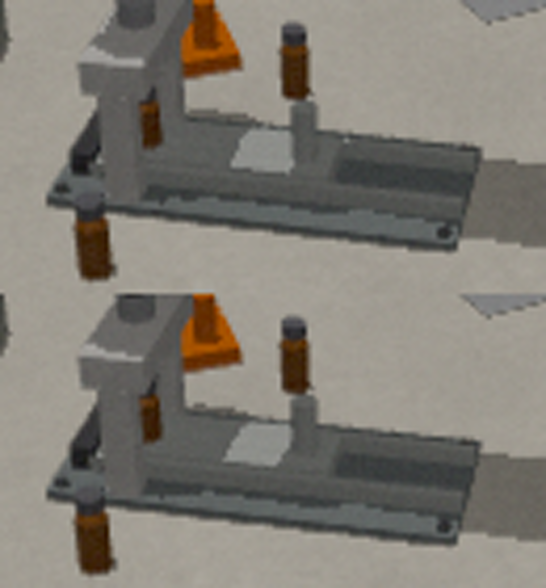

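The sled and vial haven't moved, and the vial is upright under the foot with the spare vials in place. I'm handing the job in with the knob held down.

```bash
python3 -c "
from rig import order; print(order.finish_job())"
```

```text
the job is handed in; nothing more can be done
None
```

I slid the sled home against the end stop, then pushed the knob down about 20 mm with the closed fingers. I handed the job in at about 15.3 s with the arm still holding the knob there.

**Sled:** I gripped the post and moved it about 65 mm, until the force rose to about 15 N against the stop. The wrist camera then put the sled's rear edge 101.5–102.3 mm from the open end of the base; fully home is 102.5 mm. A last side view showed the sled unmoved, the vial upright under the head, and the neighbouring items in view undisturbed.

**Knob:**

| Check | Result |
|---|---|
| TCP travel since contact | 19.8 mm |
| Image template match | 20–21 mm |
| Best image edge | 19.1 mm |
| Upward force, holding | 13.4 N (about 13 N expected at 20 mm) |

The force stepped up by about 1–2 N near 8 mm of travel, as expected when the foot meets the cap. The dark ring was too small in the picture to confirm on its own that it was level with the sleeve.

**One disagreement:** the shut fingertips did not sit at the reported TCP. Both cameras showed them about 30 mm higher, but contact came about 24 mm below the expected height. I worked from the contact force instead. The grip on the post was therefore nearer its top than planned, but it held.

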